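# Turn the trivet pucks over through the twisted chute and seal the tub

## Task

Pack the trivet pucks for the drive: drop every puck on the board, one at a time, into the open top of the twisted wire chute so that it slides out turned over into the tub, steel side up (put none into the tub directly or from above). Then set the loose lid on the tub and press it down at its corners, one after another, until the gasket is fully seated all round. Leave the egg cup, spatula, pepper mill and glass jar where they are.

Things in the scene. Friction and masses are not known exactly. Their poses are not given: they have to be found in the camera images.
- puck0_center (a point): centre of a trivet puck, a round disc 44 mm across and 8 mm thick, 50 g: dark steel on one side, with a 36 mm round dark-brown cork inlay on the other. Own z axis points out of the cork side: up at the start (lying flat on the board, cork up), so it must end pointing down. Three or four pucks are present; None if absent
- puck1_center (a point): centre of a trivet puck, a round disc 44 mm across and 8 mm thick, 50 g: dark steel on one side, with a 36 mm round dark-brown cork inlay on the other. Own z axis points out of the cork side: up at the start (lying flat on the board, cork up), so it must end pointing down. Three or four pucks are present; None if absent
- puck2_center (a point): centre of a trivet puck, a round disc 44 mm across and 8 mm thick, 50 g: dark steel on one side, with a 36 mm round dark-brown cork inlay on the other. Own z axis points out of the cork side: up at the start (lying flat on the board, cork up), so it must end pointing down. Three or four pucks are present; None if absent
- puck3_center (a point): centre of a trivet puck, a round disc 44 mm across and 8 mm thick, 50 g: dark steel on one side, with a 36 mm round dark-brown cork inlay on the other. Own z axis points out of the cork side: up at the start (lying flat on the board, cork up), so it must end pointing down. Three or four pucks are present; None if absent
- inlet (a point): drop point on the two floor wires (24 mm apart, sloping down 28 deg along own +y) at the open top of the wire chute, about 239 mm above the board. y level, towards the tub; z up. Free 55 mm to left and right. A puck held level, fingers at its left and right (along x), centre 20 mm above this point, then let go, slides through the half-turn slot in about 1 s, over the rim into the tub
- tub_rim (a point): centre of the mouth of the fixed square white tub, level with the rim, 56 mm above the board. Outer 140 x 140 mm, wall and floor 10 mm: opening 120 x 120 mm, 46 mm deep. x, y along its sides, z up. The chute ends 8 mm from the middle of its -y side; within 30 mm of that side the chute is less than 50 mm above the rim
- seal0 (a joint): how far the rubber gasket is pressed down at the tub's corner at x = -63 mm, y = -63 mm of the tub_rim frame: 0 at first (5 mm above the rim), 0.0045 m fully seated (0.5 mm above the rim). It gives way slowly at about 8 N and stays where it is pressed
- seal1 (a joint): how far the rubber gasket is pressed down at the tub's corner at x = -63 mm, y = +63 mm of the tub_rim frame: 0 at first (5 mm above the rim), 0.0045 m fully seated (0.5 mm above the rim). It gives way slowly at about 8 N and stays where it is pressed
- seal2 (a joint): how far the rubber gasket is pressed down at the tub's corner at x = +63 mm, y = -63 mm of the tub_rim frame: 0 at first (5 mm above the rim), 0.0045 m fully seated (0.5 mm above the rim). It gives way slowly at about 8 N and stays where it is pressed
- seal3 (a joint): how far the rubber gasket is pressed down at the tub's corner at x = +63 mm, y = +63 mm of the tub_rim frame: 0 at first (5 mm above the rim), 0.0045 m fully seated (0.5 mm above the rim). It gives way slowly at about 8 N and stays where it is pressed
- lid_handle (a point): centre of the bar handle (60 mm along own x, 16 mm wide, 28 mm tall) of the loose 180 g lid, 31 mm above its underside. Lid: white plate 146 x 146 x 8 mm, top 14 mm below this point; under it a black plug 113 x 113 x 9 mm that drops into the tub's opening, any quarter turn. Resting on the unpressed gasket this point is 27 mm above tub_rim; fully seated, 22.5 mm
- eggcup: white ceramic egg cup, 50 mm wide, 62 mm tall; origin under its foot; to be left alone
- spatula: orange silicone spatula with a wooden handle, 250 mm long, lying flat on the right; to be left alone
- mill: dark wooden pepper mill, 52 mm wide, 150 mm tall; to be left alone
- jar: glass jar with a steel cap, 60 mm wide, 90 mm tall; to be left alone
There are look-alikes about, which are no part of the job. What is shaped like the part that bears puck0_center but red is not meant.

How it is judged:
By the outcome, as a careful person would: the job done as asked, in the order asked, and still so for the second after the job is handed in, with the robot touching nothing.
Of puck0, puck1, puck2, puck3 only 3 to 4 are there at a start; the rules pass over those that are not, and their reading is None.
At some moment in a run one of lid, puck0, puck1, puck2, puck3 may be knocked a few centimetres aside while the robot is not near it.
It also fails if it takes over 192 s, if anything falls off the work surface, if the arm or the gripper's body presses on something with over 40 N, if the wrist force passes 120 N, or if a joint passes its speed limit or range.

## Robot

A 6-joint arm with a two-finger parallel gripper is mounted at the origin on the work surface. World frame = base frame: x ahead of the robot, y to its left, z up, the work surface at z = 0. Lengths are in m, angles in rad, forces in N, time in s.
With the tool pointing down it reaches from about 0.25 to 0.775 m from the base axis. Payload 4 kg.
Tool frame: the origin (TCP) lies on the centre line of the jaws, within the pads' length; the fingertips stand 22 mm ahead of it and the grasp point (between the pads) lies 3 mm ahead of it; x points along the fingers, y is the direction in which the jaws open and shut, and the axes are right-handed (so a half turn about x gives the same grasp; the last joint's range is limited). The gripper opens to 85 mm and grips with 20 to 120 N. Pads are 22 mm wide; open, the fingers measure 114 mm over their backs; the gripper's body (76 mm by 85 mm) begins 54 mm behind the grasp point. The pads swing forward as they close: fully open they stand 13 mm farther back than shut.
Start: joints at [1.006, 0.087, 1.371, -0, 1.684, -0.103], TCP at [0.245, 0.492, 0.23] pointing down, gripper open.
Joint ranges: [-3.1, 3.1], [-0.76, 2.03], [0.27, 2.55], [-1.08, 4.22], [0.17, 2.65], [-2.57, 2.57]. Speed limits (rad/s): [2.79, 2.79, 3.14, 3.14, 3.14, 3.14].

## Interface

Orientations are given as a 3x3 rotation matrix whose columns are the frame's x, y, z axes.
In Python, from station import robot gives the robot as it stands. Calls block until the motion is done:
- robot.reach(position, orientation): joint-space move of the TCP to a pose.
- robot.servo_line(position, rotation=None, vel=0.15): straight line of the TCP; rotation=None keeps the orientation; vel is the mean speed in m/s.
- robot.move_joints(angles): joint-space move.
- robot.grip(opening): opening from 0.0 (shut) to 1.0 (fully open); the grip force is fixed at half the most; returns when the fingers have stopped.
- robot.sleep(seconds).
- robot.inverse_kinematics(position, orientation): joint angles nearest the present ones, or None.
- robot.read_camera(name): name is "side" or "top" or "wrist"; returns a dict with "img" (480x640x3 uint8, red, green, blue), "z_map" (480x640 float32, m along the optical axis (not along the pixel's ray), 0 where there is no reading), "fx", "fy", "cx", "cy" (pixels), "position" and "attitude" of the camera in the world. Camera axes: x right, y down, z forward; pixel columns grow to the right and rows downward; lengths in m; the calibration is good to about 2 mm. A picture is of the moment at which its call begins.
A pose or a line that the arm cannot do raises robot.Unreachable and nothing moves.
- robot.finish_job(): hands the job in, once; it reports no verdict.
Readings, each from a call of its own:
- robot.read_time(): time.
- robot.read_joint_positions(): joint angles.
- robot.read_dq(): joint speeds.
- robot.read_effort(): joint torques, N m.
- robot.read_ee_pos(): TCP position.
- robot.read_orientation(): TCP orientation.
- robot.read_ft_force(): force on the tool from outside, world axes, zero at the start.
- robot.read_ft_torque(): the same for the moment, N m.
- robot.read_gripper_width(): opening from 0.0 (shut) to 1.0 (fully open).
Only numpy, scipy, OpenCV 4.12 (cv2) and the standard library are available. Lean on these libraries where they do the work, as an engineer would, in place of code of your own. Each camera call takes 0.05 s, during which the arm holds its last target. There are 200 camera calls.

## Working session

There is one attempt and no reset: what is moved stays moved. The work goes in short steps, each a Python script; the robot and the scene stay as the last script left them, time stands still between calls to the robot, and variables do not carry over. Pictures are saved under pics/ and viewed, about 12 in all and at most 16, crops included, and the job is handed in when it is done.

```bash
ls; mkdir -p pics; python3 - <<'E'
from station import robot
import cv2,numpy as np
for n in ["top","side"]:
    c=robot.read_camera(n); cv2.imwrite(f"pics/{n}0.png",c["img"][:,:,::-1]); np.savez(f"{n}0.npz",**c)
    print(n,c["fx"],c["cx"],c["cy"],c["position"],np.round(c["attitude"],3).tolist())
print(robot.read_time())
E
```

```text
pics
top 438.2959508797003 319.00023667957004 244.79783469755577 [0.25559942 0.01502832 1.36974928] [[-0.0, -0.975, 0.221], [-1.0, 0.002, 0.005], [-0.005, -0.221, -0.975]]
side 620.9890082839474 321.77595427333904 235.3383811129246 [-0.04463309 -0.66848181  1.17386153] [[0.774, -0.493, 0.398], [-0.634, -0.585, 0.506], [-0.016, -0.643, -0.765]]
0.1
```

View pics/top0.png

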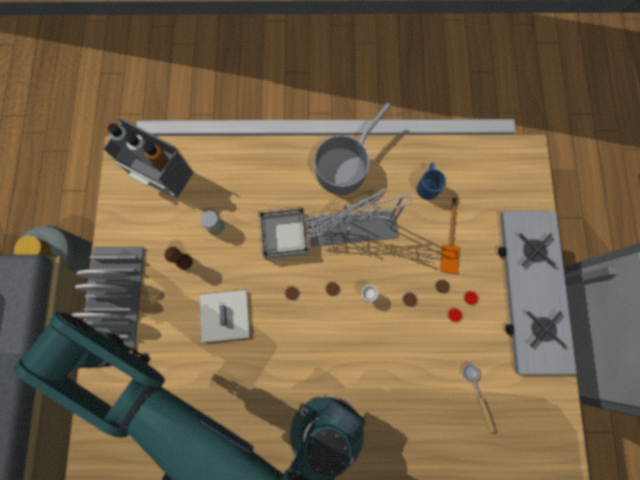

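View pics/side0.png

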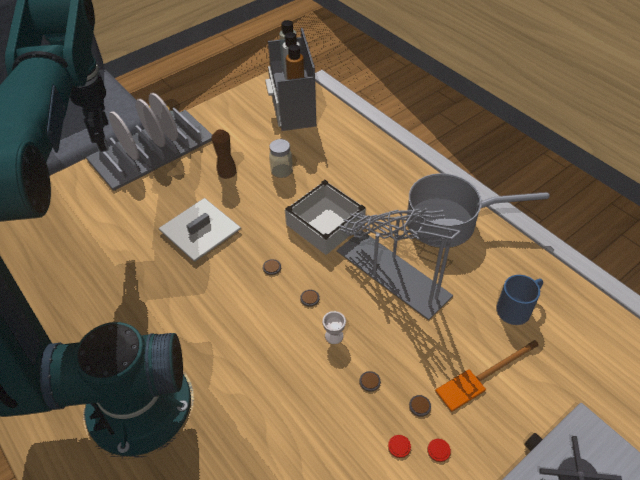

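Top view: four brown pucks at about (292,293), (332,289), (410,299), (442,286); red decoys at (471,298), (455,315); tub (285,233), chute top end around (395,205), lid (225,316). The side view agrees with this.

```bash
cat > h.py <<'E'
import numpy as np, cv2
from station import robot
def ray(c,u,v,z):
    d=np.array(c["attitude"])@np.array([(u-c["cx"])/c["fx"],(v-c["cy"])/c["fy"],1.]); p=np.array(c["position"])
    return p+d*(z-p[2])/d[2]
def proj(c,P):
    q=np.array(c["attitude"]).T@(np.array(P)-np.array(c["position"])); return np.array([c["cx"]+c["fx"]*q[0]/q[2],c["cy"]+c["fy"]*q[1]/q[2]])
def cloud(c):
    z=c["z_map"]; v,u=np.mgrid[:480,:640]
    P=np.stack([(u-c["cx"])/c["fx"]*z,(v-c["cy"])/c["fy"]*z,z],-1)@np.array(c["attitude"]).T+np.array(c["position"])
    P[z==0]=np.nan
    return P
def down(ang): # jaws (tool y) along world angle ang, tool x down
    y=np.array([np.cos(ang),np.sin(ang),0]); x=np.array([0,0,-1.]); return np.stack([x,y,np.cross(x,y)],1)
E
python3 - <<'E'
from h import *
t=dict(np.load("top0.npz")); s=dict(np.load("side0.npz"))
for c,n,pts in ((t,"top",[(292,293),(332,289),(410,299),(442,286)]),(s,"side",[(272,267),(310,297),(370,381),(420,405)])):
    for u,v in pts:
        h=c["img"][v-14:v+15,u-14:u+15]; m=(h.sum(2)<0.6*np.median(h.sum(2))).astype(np.uint8)
        k,l,st,ce=cv2.connectedComponentsWithStats(m); i=l[14,14]
        print(n,st[i,4],ray(c,u-14+ce[i][0],v-14+ce[i][1],.008).round(4))
# crops
a=cv2.resize(t["img"][175:275,250:420,::-1],None,fx=4.5,fy=4.5,interpolation=cv2.INTER_CUBIC)
cv2.imwrite("pics/tc.png",a)
b=cv2.resize(s["img"][170:330,275:475,::-1],None,fx=3.7,fy=3.7,interpolation=cv2.INTER_CUBIC)
cv2.imwrite("pics/sc.png",b)
P=cloud(t)
m=(P[...,2]>.18)&(P[...,2]<.3)&(P[...,0]>.2)&(P[...,0]<.5)&(P[...,1]<.05)&(P[...,1]>-.35)
Q=P[m];print(len(Q));print(Q[np.argsort(Q[:,1])][::max(1,len(Q)//25)].round(3))
E
```

```text
top 122 [0.4111 0.107  0.008 ]
top 122 [ 0.425  -0.0193  0.008 ]
top 124 [ 0.3908 -0.258   0.008 ]
top 126 [ 0.4314 -0.3614  0.008 ]
side 760 [0.411  0.1034 0.008 ]
side 733 [ 0.4266 -0.0206  0.008 ]
side 226 [ 0.3879 -0.2679  0.008 ]
side 798 [ 0.4326 -0.3644  0.008 ]
0
[]
```

View pics/tc.png

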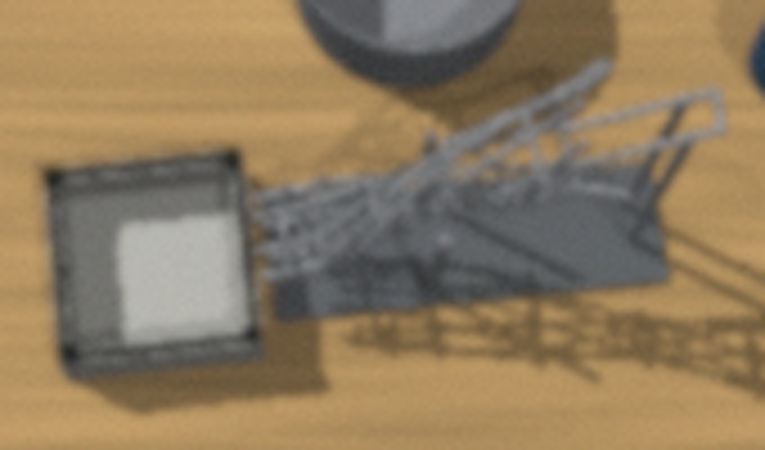

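View pics/sc.png

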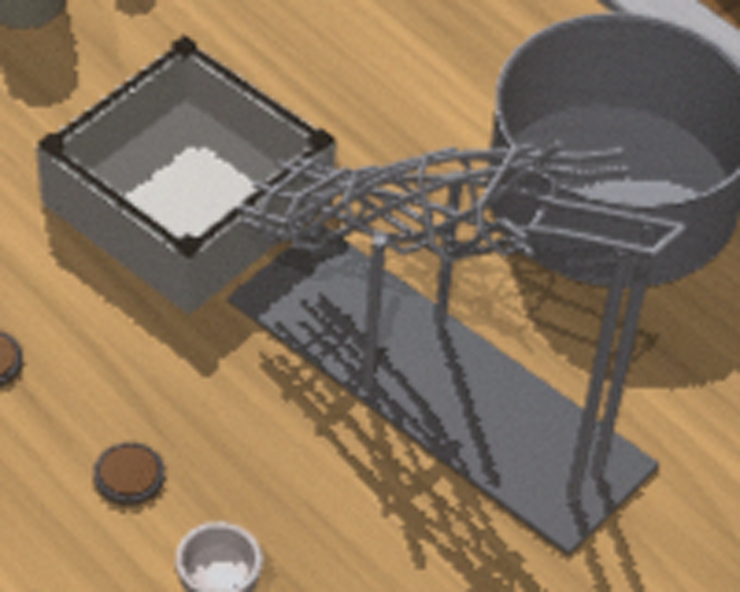

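The crops show two floor wires ending in a cross bar at the upper end: corners at crop (716,90)/(722,128) in the top view and (682,228)/(655,248) in the side view. The black gasket corners on the tub are clear as well. I'll triangulate these.

```bash
cat >> h.py <<'E'
def tri(obs):
    A=np.zeros((3,3));b=np.zeros(3);L=[]
    for c,u,v in obs:
        p=np.array(c["position"]);d=ray(c,u,v,0)-p;d/=np.linalg.norm(d);M=np.eye(3)-np.outer(d,d);A+=M;b+=M@p;L.append((p,M))
    x=np.linalg.solve(A,b);return x,[np.linalg.norm(M@(x-p)) for p,M in L]
E
python3 - <<'E'
from h import *
t=dict(np.load("top0.npz")); s=dict(np.load("side0.npz"))
T=lambda x,y:(250+(x+.5)/4.5-.5,175+(y+.5)/4.5-.5); S=lambda x,y:(275+(x+.5)/3.7-.5,170+(y+.5)/3.7-.5)
for a,b in (((716,92),(681,228)),((722,128),(655,248))):
    X,e=tri([(t,*T(*a)),(s,*S(*b))]);print("wire end",X.round(4),np.round(e,4))
for c,f,pts in ((t,T,[(57,178),(232,160),(252,335),(70,352)]),(s,S,[(184,47),(320,140),(190,243),(53,143)])):
    Q=np.array([ray(c,*f(*p),.06) for p in pts]);print(Q[:,:2].round(4).tolist(),Q.mean(0).round(4))
    e=np.roll(Q,-1,0)-Q; print(np.degrees(np.arctan2(e[:,1],e[:,0])).round(1),np.linalg.norm(e,axis=1).round(3))
for f,c,pts in ((S,s,[(231,297),(570,552),(657,466)]),(T,t,[(275,320),(668,280)])):
    Q=np.array([ray(c,*f(*p),.005) for p in pts]);e=Q[1:]-Q[:-1];print("plate",Q.round(3).tolist(),np.degrees(np.arctan2(e[:,1],e[:,0])).round(1))
# lid: white plate mask in top
P=cloud(t);z=P[...,2]
print(np.nanmin(t["z_map"]),(t["z_map"]==0).mean(), z[240,290],z[310,215],z[316,226],z[197,405])
h=t["img"][285:347,195:255].astype(int);m=((h.min(2)>110)&(h.max(2)-h.min(2)<40)).astype(np.uint8)
cn,_=cv2.findContours(m,0,2);k=max(cn,key=cv2.contourArea)+[195,285]
bx=cv2.boxPoints(cv2.minAreaRect(k));Q=np.array([ray(t,*p,.017) for p in bx]);e=np.roll(Q,-1,0)-Q
print("lid",Q.mean(0).round(4),np.degrees(np.arctan2(e[:,1],e[:,0])).round(1),np.linalg.norm(e,axis=1).round(3))
E
```

```text
wire end [ 0.6471 -0.2206  0.2484] [0.0004 0.0004]
wire end [ 0.6238 -0.2227  0.2516] [0.0008 0.0008]
[[0.6508, 0.1987], [0.6635, 0.0776], [0.5393, 0.0629], [0.5277, 0.1864]] [0.5953 0.1314 0.06  ]
[ -84.  -173.3   95.4    5.7] [0.122 0.125 0.124 0.124]
[[0.6505, 0.1987], [0.6641, 0.0745], [0.5424, 0.0614], [0.5282, 0.1858]] [0.5963 0.1301 0.06  ]
[ -83.8 -173.8   96.5    6. ] [0.125 0.122 0.125 0.123]
plate [[0.563, 0.045, 0.005], [0.591, -0.234, 0.005], [0.676, -0.224, 0.005]] [-84.1   6.3]
plate [[0.562, 0.049, 0.005], [0.591, -0.231, 0.005]] [-84.1]
0.0 0.00384765625 0.01487718672149474 0.019843758876857853 0.026914548361345103 0.001465785583575352
lid [0.3424 0.3136 0.017 ] [ -86.9 -174.8   93.1    6.6] [0.149 0.15  0.145 0.15 ]
```

```bash
python3 - <<'E'
from h import *
robot.servo_line([0.245,0.492,0.36],vel=.3)
A=np.radians(6)
for n,p,z in (("in",(0.615,-0.15),.42),("p0",(0.411,0.105),.20)):
    for a in (A,A+np.pi):
        q=robot.inverse_kinematics([*p,z],down(a)); print(n,round(a,2),None if q is None else np.round(q,2))
    robot.reach([*p,z],down(A))
    c=robot.read_camera("wrist"); np.savez(f"w_{n}.npz",**c); cv2.imwrite(f"pics/w_{n}.png",c["img"][:,:,::-1])
    print(c["position"],np.round(c["attitude"],2).tolist(),c["fx"],robot.read_time())
cv2.imwrite("pics/w2.png",np.hstack([cv2.resize(cv2.imread(f"pics/w_{n}.png"),(400,300)) for n in("in","p0")]))
E
```

```text
in 0.1 [-0.33  0.34  0.69 -0.    2.11 -0.43]
in 3.25 None
[ 0.60671368 -0.07235737  0.56330312] [[0.99, 0.1, 0.03], [0.11, -0.95, -0.3], [-0.0, 0.3, -0.95]] 407.3420473570992 3.3583
p0 0.1 [ 0.12 -0.19  1.7  -0.    1.64  0.01]
p0 3.25 None
[0.40352297 0.18139791 0.34420122] [[0.99, 0.1, 0.03], [0.1, -0.95, -0.3], [0.0, 0.3, -0.95]] 407.3420473570992 4.875
```

View pics/w_in.png

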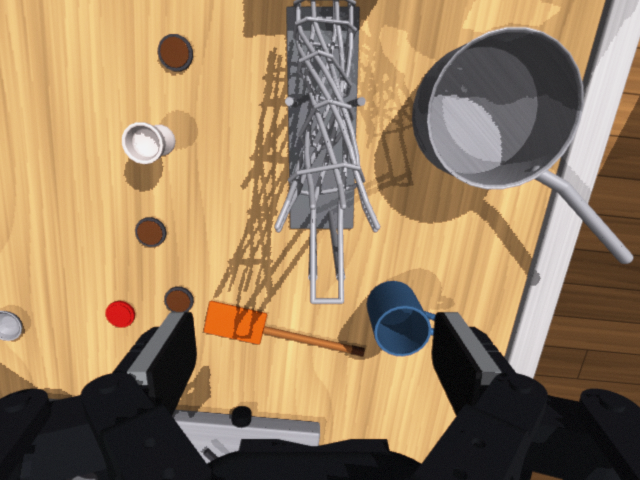

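View pics/w_p0.png

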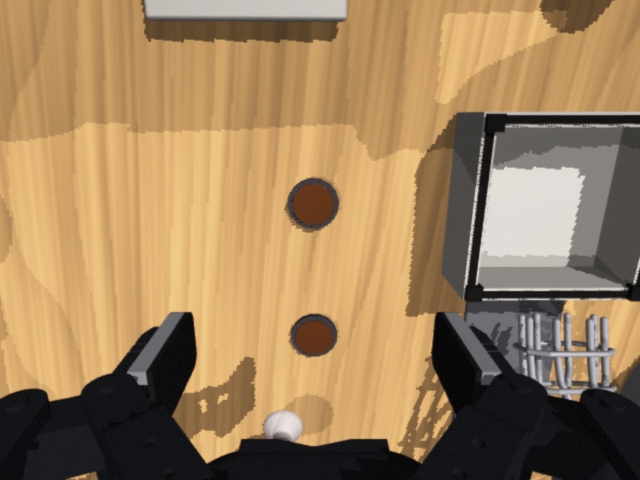

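The wrist view is clear: the chute's end bar spans (313,300)–(341,300), aligned with the jaws. In the second view puck0 is at (313,204) and puck1 at (314,335). The spatula lies about 40 mm beside puck3, so I'll grip that one with the jaws along y.

```bash
cat >> h.py <<'E'
def brown(c,near,z=.008,r=.06):
    """nearest puck: dark, not bright-red, round blob; centre by rays at height z"""
    im=c["img"].astype(int); g=im.max(2)
    m=((g<140)).astype(np.uint8); m=cv2.morphologyEx(m,cv2.MORPH_OPEN,np.ones((3,3)))
    out=[]
    for k in cv2.findContours(m,0,2)[0]:
        if len(k)<8: continue
        (x,y),R=cv2.minEnclosingCircle(k); X=ray(c,x,y,z); w=np.linalg.norm(ray(c,x+R,y,z)-X)
        if .017<w<.029 and cv2.contourArea(k)>.65*np.pi*R*R: out.append((np.linalg.norm(X[:2]-near),X,w))
    out=[o for o in out if o[0]<r]
    return min(out,key=lambda o:o[0]) if out else None
E
python3 - <<'E'
from h import *
c=dict(np.load("w_in.npz"));P=cloud(c)
for z in (.247,.25,.253): print(ray(c,327,300,z).round(4))
v=np.array([(u,w) for w in range(205,302,4) for u in range(306,350) if .15<P[w,u,2]<.3])
Q=P[v[:,1],v[:,0]];print(len(Q))
ax=np.array([-.1045,.9945]);s=(Q[:,:2]-[.635,-.2217])@ax
for i in np.argsort(s)[::6]: print(v[i],Q[i].round(4),s[i].round(4))
d=dict(np.load("w_p0.npz"));print(brown(d,(.411,.105)),brown(d,(.425,-.02)))
print(brown(c,(.39,-.26)),brown(c,(.43,-.36)))
E
```

```text
[ 0.6342 -0.2235  0.247 ]
[ 0.6339 -0.2221  0.25  ]
[ 0.6337 -0.2206  0.253 ]
381
[334 301] [ 0.6398 -0.2218  0.2512] -0.0006
[314 301] [ 0.623  -0.2233  0.2518] -0.0003
[315 301] [ 0.6238 -0.223   0.2522] -0.0001
[330 301] [ 0.6363 -0.2216  0.2523] -0.0001
[332 301] [ 0.638  -0.2213  0.2526] 0.0001
[318 301] [ 0.6263 -0.2223  0.253 ] 0.0003
[338 297] [ 0.6429 -0.2184  0.2497] 0.0024
[313 297] [ 0.6218 -0.2202  0.2507] 0.0028
[343 293] [ 0.6469 -0.2153  0.2475] 0.0051
[339 293] [ 0.6433 -0.2151  0.2489] 0.0057
[312 289] [ 0.6204 -0.215   0.2464] 0.0082
[340 289] [ 0.6439 -0.2119  0.2476] 0.0088
[314 285] [ 0.6218 -0.2116  0.2454] 0.0115
[341 285] [ 0.6444 -0.2088  0.2462] 0.0119
[310 281] [ 0.6181 -0.2089  0.2438] 0.0145
[341 281] [ 0.6441 -0.2057  0.2448] 0.0149
[336 277] [ 0.64   -0.2047  0.2396] 0.0164
[308 277] [ 0.6161 -0.2066  0.241 ] 0.0169
[314 277] [ 0.6211 -0.2058  0.2416] 0.0172
[339 277] [ 0.6422 -0.2032  0.2426] 0.0177
[308 273] [ 0.6159 -0.2058  0.2342] 0.0179
[335 269] [ 0.6396 -0.203   0.2252] 0.0181
[334 257] [ 0.6402 -0.2026  0.1947] 0.0184
[309 265] [ 0.6165 -0.204
[... 1385 characters left out ...]
 0.061
[313 217] [ 0.6153 -0.1598  0.2171] 0.0637
[341 217] [ 0.6396 -0.1568  0.2185] 0.0641
[311 213] [ 0.6133 -0.1569  0.2148] 0.0667
[315 209] [ 0.6165 -0.1537  0.2117] 0.0696
[338 205] [ 0.6363 -0.1482  0.2103] 0.0729
[312 209] [ 0.613  -0.1442  0.2537] 0.0793
[312 205] [ 0.6126 -0.1411  0.2534] 0.0825
[314 205] [ 0.6142 -0.1409  0.2538] 0.0826
(np.float64(0.0021914795216478327), array([0.41088677, 0.10718855, 0.008     ]), np.float64(0.022986756765672797)) (np.float64(0.003129885315535373), array([ 0.42425995, -0.01695887,  0.008     ]), np.float64(0.0220887166014065))
(np.float64(0.004006300640738226), array([ 0.39342946, -0.25792895,  0.008     ]), np.float64(0.0225923920005227)) None
```

```bash
cat >> h.py <<'E'
A=np.radians(6)
IN=np.array([.631,-.199])
def hover(p,ang=A,z=.20):
    """go above p, look, return the corrected centre"""
    robot.reach([p[0],p[1],z],down(ang))
    b=brown(robot.read_camera("wrist"),p)
    print("seen",None if b is None else (b[1].round(4),round(b[2],4)))
    return None if b is None else b[1][:2]
def pick(p,ang=A,z=.026,lift=.34):
    robot.grip(.68)
    robot.servo_line([p[0],p[1],.05],down(ang),vel=.25)
    robot.servo_line([p[0],p[1],z],vel=.06)
    print("f",robot.read_ft_force().round(1) if hasattr(robot.read_ft_force(),'round') else robot.read_ft_force())
    robot.grip(0.); print("w",robot.read_gripper_width(),"f",np.round(robot.read_ft_force(),1))
    robot.servo_line([p[0],p[1],lift],vel=.25)
E
python3 - <<'E'
from h import *
p=hover((.411,.105)); 
pick(p,lift=.15)
print(robot.read_gripper_width(),np.round(robot.read_ee_pos(),4),robot.read_time())
cv2.imwrite("pics/held.png",robot.read_camera("wrist")["img"][200:,:,::-1])
c=robot.read_camera("side");cv2.imwrite("pics/heldS.png",cv2.resize(c["img"][120:320,170:370,::-1],(600,600)))
E
```

```text
seen (array([0.4111, 0.1069, 0.008 ]), np.float64(0.023))
f [ 1.2 -0.1  0.3]
w -0.000870504361114181 f [0.1 0.1 0.1]
0.0009518201319710947 [0.4104 0.1068 0.1489] 8.1
```

View pics/held.png

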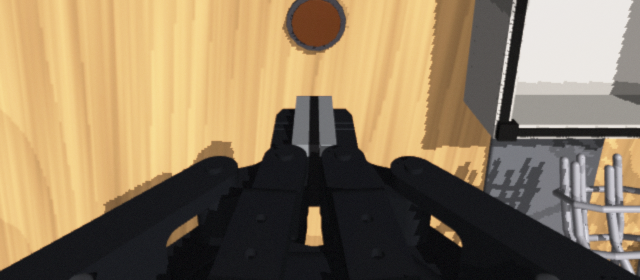

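The jaws closed above the puck: the tips sit higher when partly open. The puck hasn't moved. I'll go down in small steps and watch the force.

```bash
python3 - <<'E'
from h import *
p=hover((.411,.107)) 
robot.grip(.62); robot.servo_line([*p,.03],down(A),vel=.2); f0=np.array(robot.read_ft_force())
for z in np.arange(.024,.0135,-.002):
    robot.servo_line([*p,z],vel=.04); f=np.array(robot.read_ft_force())-f0; print(round(z,4),f.round(1))
    if f[2]>2: break
z+=.0015 if f[2]>2 else 0
robot.servo_line([*p,z],vel=.04)
robot.grip(0.); print(z,robot.read_gripper_width(),np.round(robot.read_ft_force(),1),robot.read_ee_pos())
robot.servo_line([*p,.15],vel=.2)
print(robot.read_gripper_width(),robot.read_time())
cv2.imwrite("pics/held2.png",robot.read_camera("wrist")["img"][200:,:,::-1])
E
```

```text
seen (array([0.4104, 0.1079, 0.008 ]), np.float64(0.0224))
0.024 [-0.5 -0.8 -0.5]
0.022 [-0.7  0.2  0.8]
0.02 [-0.2 -0.7  0.3]
0.018 [-0.   0.3  0. ]
0.016 [ 0.3  0.6 -0.5]
0.014 [-0.4 -0.4 -1.1]
0.013999999999999992 0.0011016916340873357 [-0.7 -0.9 -0. ] [0.41041261 0.10793996 0.01401024]
-0.0008784458355810043 13.3
```

View pics/held2.png

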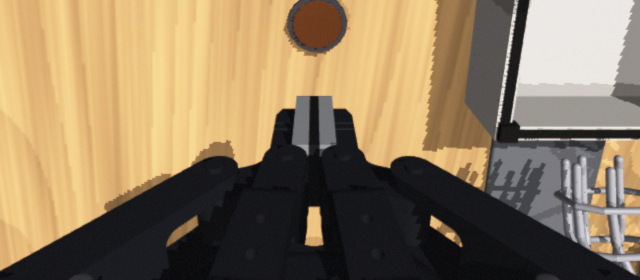

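```bash
python3 - <<'E'
from h import *
c=robot.read_camera("wrist");P=cloud(c)
print("ee",np.round(robot.read_ee_pos(),4),"R",np.round(robot.read_orientation(),3).tolist())
for r in (296,298,300,305,315,330,345): print(r,P[r,303].round(4),P[r,327].round(4))
print("tip proj",proj(c,np.array(robot.read_ee_pos())+[0,0,-.022]))
print("puck",brown(c,(.41,.107)))
c=robot.read_camera("side");cv2.imwrite("pics/sd.png",cv2.resize(c["img"][140:300,180:380,::-1],(750,600)))
E
```

```text
ee [0.4092 0.1078 0.148 ] R [[-0.004, 0.995, 0.105], [-0.0, 0.105, -0.995], [-1.0, -0.004, 0.0]]
296 [0.4038 0.1189 0.153 ] [0.4127 0.1201 0.1534]
298 [0.4039 0.1193 0.1555] [0.4126 0.1201 0.1552]
300 [0.4039 0.1192 0.1569] [0.4126 0.12   0.1566]
305 [0.4041 0.119  0.1604] [0.4126 0.1194 0.1595]
315 [0.4043 0.1192 0.1682] [0.4123 0.12   0.1682]
330 [0.4046 0.1181 0.1761] [0.412  0.1198 0.1777]
345 [0.4048 0.1189 0.1861] [0.4117 0.1203 0.1872]
tip proj [314.3973527  293.70128662]
puck (np.float64(0.0015870976822113178), array([0.41073468, 0.10840681, 0.008     ]), np.float64(0.021975975579406108))
```

View pics/sd.png

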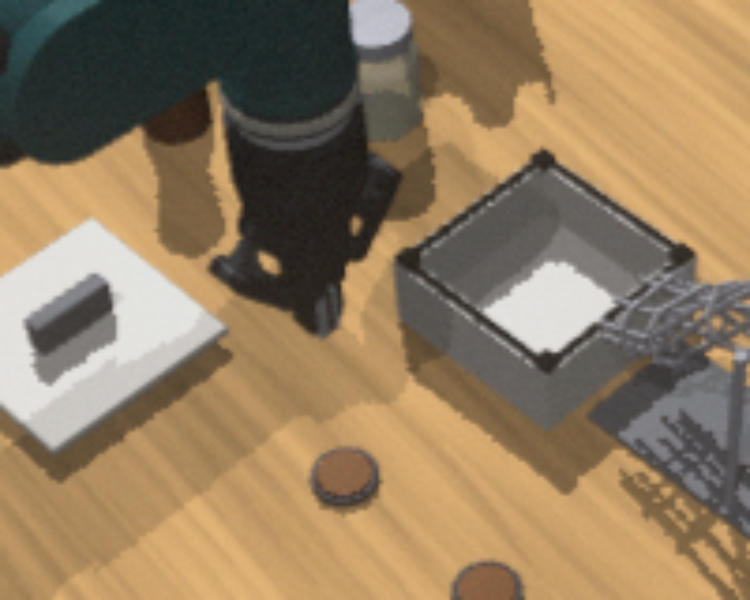

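```bash
python3 - <<'E'
from h import *
s=dict(np.load("side0.npz"))
for z in (.12,.125,.13,.14,.15,.16): print(z,proj(s,[.4092,.1078,z]).round(1), ray(s,265.9,229.3,z).round(3))
c=robot.read_camera("side");P=cloud(c)
for r in range(206,232,4): print(r,P[r,266].round(3))
print(robot.read_joint_positions(),robot.read_time())
E
```

```text
0.12 [266.2 235.3] [0.419 0.122 0.12 ]
0.125 [266.  233.8] [0.417 0.119 0.125]
0.13 [265.8 232.4] [0.415 0.115 0.13 ]
0.14 [265.4 229.4] [0.41  0.107 0.14 ]
0.15 [265.  226.4] [0.406 0.1   0.15 ]
0.16 [264.6 223.4] [0.401 0.092 0.16 ]
206 [0.413 0.099 0.22 ]
210 [0.413 0.101 0.207]
214 [0.411 0.1   0.196]
218 [0.408 0.098 0.187]
222 [0.406 0.095 0.178]
226 [0.407 0.099 0.161]
230 [0.47  0.209 0.002]
[ 1.23392701e-01 -1.66720021e-01  1.77869655e+00  6.80225405e-05
  1.53304028e+00  1.86994598e-02] 13.5
```

Both cameras show the shut fingertips roughly level with the reported TCP, not 22 mm ahead of it. That explains the miss, so I'll keep lowering with the force guard.

```bash
python3 - <<'E'
from h import *
p=np.array([.4107,.1078])
robot.grip(.62); robot.servo_line([*p,.02],down(A),vel=.2); f0=np.array(robot.read_ft_force())
z=.012
while z>-.016:
    robot.servo_line([*p,z],vel=.05); f=np.array(robot.read_ft_force())-f0; print(round(z,4),f.round(1))
    if f[2]>3: break
    z-=.002
if f[2]>3: z+=.002; robot.servo_line([*p,z],vel=.05)
robot.grip(0.); print(z,robot.read_gripper_width(),np.round(robot.read_ft_force(),1),robot.read_ee_pos())
robot.servo_line([*p,.15],vel=.2)
print(robot.read_gripper_width(),robot.read_time())
c=robot.read_camera("wrist");cv2.imwrite("pics/held3.png",c["img"][200:,:,::-1]);np.savez("w_held.npz",**c)
E
```

```text
0.012 [-0.2 -0.7  0.6]
0.01 [-1.2 -0.8 -0.1]
0.008 [-0.2 -0.8 -0.5]
0.006 [-0.6 -0.5 -1.4]
0.004 [-0.9 -1.3  0.3]
0.002 [-0.1 -0.7 -1.1]
0.0 [-0.3 -1.4 -0.2]
-0.002 [-0.1 -0.2 -0.2]
-0.004 [ 0.2 -0.1 -0.7]
-0.006 [-3.6  0.1  8.1]
-0.004 0.4776683918800193 [-1.8 -0.2  9. ] [ 0.41149521  0.1078944  -0.0025717 ]
0.4805186650700381 18.8333
```

View pics/held3.png

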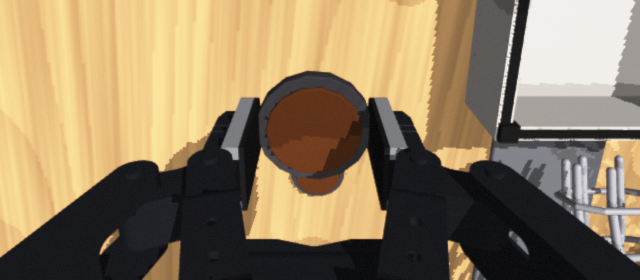

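Puck0 is held level: width 0.48, centred at about (315,330). I'll check its height by depth, then carry it to the inlet.

```bash
cat >> h.py <<'E'
def drop(off=.0066):
    robot.servo_line([*IN,.34],down(A),vel=.3) if False else robot.reach([*IN,.34],down(A))
    robot.servo_line([*IN,.259-off],vel=.12); robot.sleep(.2)
    e=np.array(robot.read_ee_pos()); print("drop ee",e.round(4))
def release():
    robot.grip(.72); robot.servo_line([*IN,.34],vel=.25); robot.sleep(.6)
E
python3 - <<'E'
from h import *
c=dict(np.load("w_held.npz"));P=cloud(c)
for v,u in ((300,315),(330,300),(330,330),(360,315)): print(P[v,u].round(4))
e=robot.read_ee_pos()
robot.servo_line([e[0],e[1],.34],vel=.3)
drop()
print(robot.read_gripper_width(),robot.read_time())
w=robot.read_camera("wrist")["img"][180:,:,::-1]; s=robot.read_camera("side")["img"][150:300,340:540,::-1]
cv2.imwrite("pics/d.png",np.vstack([cv2.resize(w,(560,262)),cv2.resize(s,(440,330))[:,:].copy() if False else cv2.copyMakeBorder(cv2.resize(s,(440,330)),0,0,0,120,0)]))
E
```

```text
[0.4086 0.1203 0.1587]
[0.4044 0.1073 0.158 ]
[0.4153 0.1091 0.159 ]
[0.4113 0.095  0.1577]
drop ee [ 0.6314 -0.1992  0.2538]
0.4779311423386897 22.1583
```

View pics/d.png

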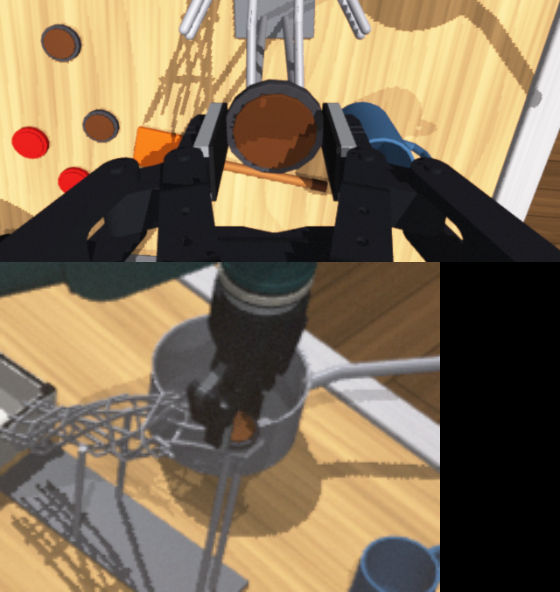

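The puck sits over the two floor wires, between the flared guides. Releasing it now.

```bash
python3 - <<'E'
from h import *
release(); robot.sleep(.5); print(robot.read_gripper_width(),robot.read_time())
t=robot.read_camera("top")["img"][205:265,250:410,::-1]; s=robot.read_camera("side")["img"][175:275,280:480,::-1]
cv2.imwrite("pics/r0.png",np.vstack([cv2.resize(t,(640,240)),cv2.resize(s,(640,320))]))
E
```

```text
0.7181777309780428 24.1917
```

View pics/r0.png

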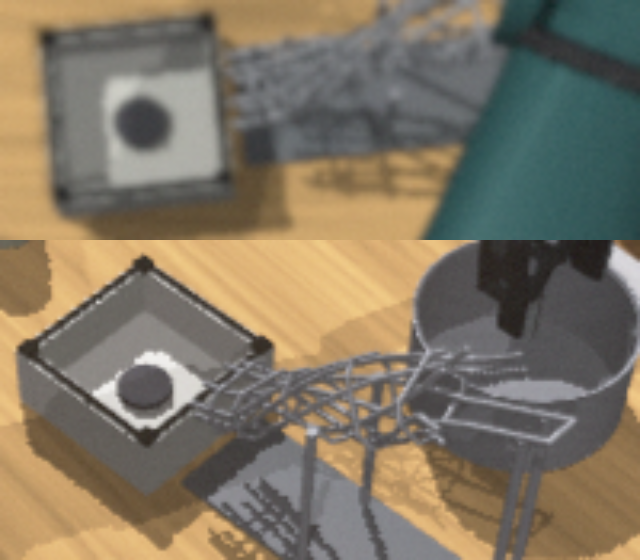

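It came out steel side up in the tub. Now the remaining pucks, with width guards.

```bash
cat >> h.py <<'E'
def tubstat():
    t=robot.read_camera("top"); m=np.zeros((480,640),np.uint8)
    q=np.array([proj(t,np.array([.596,.1305,.012])+np.array([np.cos(A)*a-np.sin(A)*b,np.sin(A)*a+np.cos(A)*b,0])) for a,b in((-.058,-.058),(.058,-.058),(.058,.058),(-.058,.058))])
    cv2.fillConvexPoly(m,q.astype(np.int32),1); i=t["img"].astype(int); d=(i.max(2)<75)&(m>0); b=(i[...,0]-i[...,2]>22)&(m>0)
    print("tub dark px",d.sum(),"brown px",b.sum(),"t",robot.read_time()); return t
def do(p,ang=A):
    q=hover(p,ang)
    if q is None: return False
    robot.grip(.62); robot.servo_line([*q,.03],down(ang),vel=.3); robot.servo_line([*q,-.0015],vel=.06)
    robot.grip(0.); w=robot.read_gripper_width(); z=robot.read_ee_pos()[2]; print("w",round(w,3),"z",round(z,4),np.round(robot.read_ft_force(),1))
    if not .43<w<.53: robot.grip(.7); robot.servo_line([*q,.2],vel=.25); return False
    robot.servo_line([*q,.34],vel=.3)
    drop(.004-z); print("w",round(robot.read_gripper_width(),3)); release(); tubstat(); return True
E
python3 - <<'E'
from h import *
tubstat()
if do((.4245,-.018)): print(do((.3925,-.258)))
t=robot.read_camera("top");s=robot.read_camera("side");np.savez("t3.npz",**t)
for p in ((.4314,-.3625),(.3425,.3136)): print(brown(t,p),brown(s,p))
E
```

```text
tub dark px 82 brown px 0 t 24.3417
seen (array([ 0.4241, -0.0186,  0.008 ]), np.float64(0.0226))
w 0.474 z -0.0006 [-0.9 -0.2  4.7]
drop ee [ 0.6314 -0.1992  0.2557]
w 0.475
tub dark px 183 brown px 0 t 32.375
seen (array([ 0.3903, -0.2598,  0.008 ]), np.float64(0.0231))
w 0.473 z -0.0006 [-1.1  0.6  3.4]
drop ee [ 0.6314 -0.1991  0.2558]
w 0.474
tub dark px 161 brown px 0 t 40.2333
True
None (np.float64(0.004339939303733876), array([ 0.42923934, -0.36626386,  0.008     ]), np.float64(0.02306544454904671))
None None
```

```bash
python3 - <<'E'
from h import *
robot.sleep(.3)
t=robot.read_camera("top")["img"][205:265,250:410,::-1]; s=robot.read_camera("side")["img"][175:275,280:480,::-1]
cv2.imwrite("pics/r2.png",np.vstack([cv2.resize(t,(640,240)),cv2.resize(s,(640,320))]))
E
```

```text
(no output)
```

View pics/r2.png

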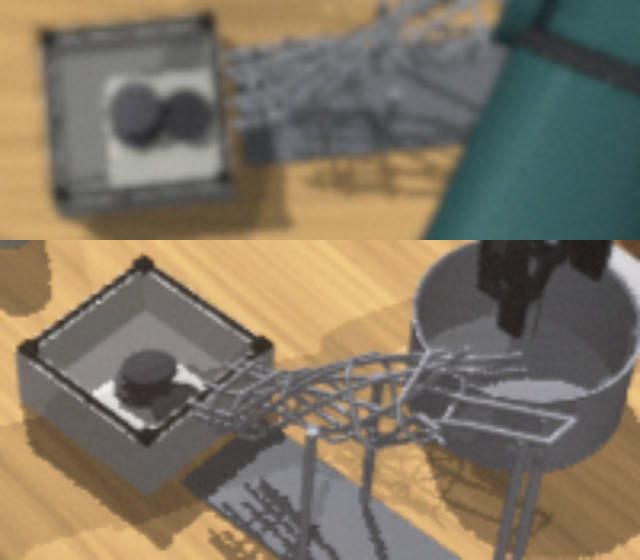

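Three pucks are in, all steel up, with one lying on top of the others. Puck3 next, with the jaws along y to stay clear of the spatula.

```bash
python3 - <<'E'
from h import *
p=(.4305,-.3645)
c=[(abs(q[5]),a) for a in (A+np.pi/2,A-np.pi/2) if (q:=robot.inverse_kinematics([*p,.2],down(a))) is not None]; print(c)
robot.grip(.62)
print(do(p,min(c)[1]))
robot.servo_line([.55,-.1,.40],vel=.3); robot.reach([.34,.30,.30],down(A))
t=robot.read_camera("top")["img"][205:265,250:410,::-1]; s=robot.read_camera("side")["img"][175:275,280:480,::-1]
cv2.imwrite("pics/r3.png",np.vstack([cv2.resize(t,(640,240)),cv2.resize(s,(640,320))]))
c=robot.read_camera("wrist");np.savez("w_lid.npz",**c); cv2.imwrite("pics/w_lid.png",c["img"][:,:,::-1]);print(robot.read_time())
v=np.vstack([cv2.imread("pics/r3.png")[:,:400],]);
cv2.imwrite("pics/r3l.png",np.hstack([cv2.resize(v,(300,420)),cv2.resize(c["img"][:,:,::-1],(500,420))]))
E
```

```text
[(np.float64(2.4785941631974064), np.float64(1.6755160819145563)), (np.float64(0.6629984903923871), np.float64(-1.4660765716752369))]
seen (array([ 0.434, -0.365,  0.008]), np.float64(0.0235))
w 0.475 z -0.0006 [0.  0.3 1.7]
drop ee [ 0.6314 -0.1992  0.2557]
w 0.479
tub dark px 100 brown px 0 t 48.95
True
51.4167
```

View pics/r3l.png

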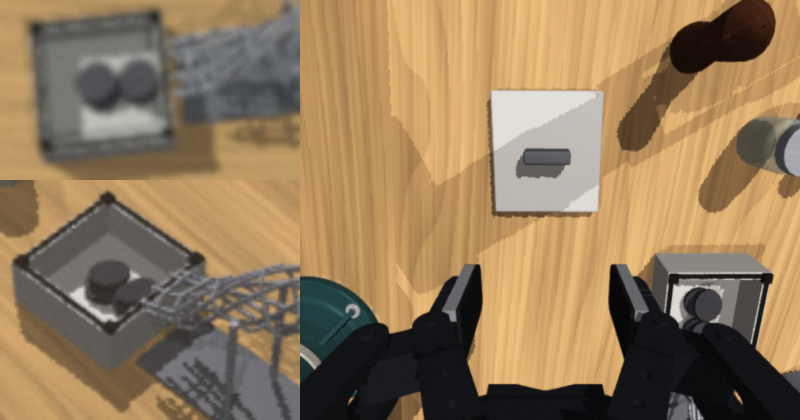

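Four pucks are in the tub and none lies cork up. The lid's handle runs roughly along the image x direction. I'll check the pile height and the handle pose numerically.

```bash
cat >> h.py <<'E'
def handle(c,near=None):
    """bar handle: dark elongated blob enclosed by the white plate; top face at z=.045"""
    i=c["img"].astype(int); w=((i.min(2)>95)&(i.max(2)-i.min(2)<45)).astype(np.uint8)
    best=None
    for k in cv2.findContours(w,0,2)[0]:
        r=cv2.minAreaRect(k); Q=np.array([ray(c,*p,.017) for p in cv2.boxPoints(r)]); e=np.linalg.norm(np.roll(Q,-1,0)-Q,axis=1)
        if abs(e-.146).max()<.02: best=(k,Q)
    if best is None: return None
    k,Q=best; m=np.zeros(w.shape,np.uint8); cv2.drawContours(m,[k],-1,1,-1)
    P=cloud(c); h=((m>0)&(P[...,2]>.036)&(P[...,2]<.055)).astype(np.uint8)
    n,l,st,ce=cv2.connectedComponentsWithStats(h); j=1+np.argmax(st[1:,4]); v,u=np.nonzero(l==j)
    r=cv2.minAreaRect(np.array([ray(c,a,b,.045)[:2]*1000 for a,b in zip(u,v)],np.float32))
    e=Q[1]-Q[0]
    return Q.mean(0)[:2],np.degrees(np.arctan2(e[1],e[0]))%90,np.array(r[0])/1000,r[1],r[2]
E
python3 - <<'E'
from h import *
c=dict(np.load("w_lid.npz")); print(handle(c))
t=robot.read_camera("top");P=cloud(t)
R=np.array([[np.cos(A),np.sin(A)],[-np.sin(A),np.cos(A)]]);L=(P[...,:2]-[.596,.1305])@R.T
for n,C in(("top",t),("side",robot.read_camera("side"))):
    P=cloud(C);L=(P[...,:2]-[.596,.1305])@R.T
    m=(abs(L)<.053).all(-1)&(C["img"].max(2)<85); print(n,np.nanpercentile(P[m][:,2],[5,50,90,98,100]).round(3))
    g=np.argsort(-P[m][:,2])[:8]; print(np.c_[L[m][g],P[m][g][:,2]].round(3).tolist())
E
```

```text
(array([0.34106016, 0.31247847]), np.float64(2.447271478908249), array([0.34096906, 0.31282907]), (58.11687469482422, 15.714454650878906), 5.910515308380127)
top [0.016 0.031 0.043 0.049 0.051]
[[-0.009, -0.049, 0.051], [-0.006, -0.052, 0.051], [0.001, -0.053, 0.049], [-0.011, -0.048, 0.049], [-0.005, -0.049, 0.049], [-0.015, -0.048, 0.048], [-0.017, -0.042, 0.048], [-0.007, -0.043, 0.048]]
side [0.017 0.031 0.044 0.047 0.052]
[[-0.016, -0.053, 0.052], [-0.001, -0.052, 0.05], [-0.009, -0.053, 0.049], [-0.008, -0.048, 0.048], [-0.019, -0.045, 0.048], [-0.008, -0.042, 0.048], [-0.013, -0.047, 0.048], [0.004, -0.05, 0.047]]
```

A puck edge near the chute side stands about 50 mm above the board, just above the seated plug's underside at 47.5 mm. I'll look from close by.

```bash
python3 - <<'E'
from h import *
robot.reach([.596,.1305,.27],down(A))
c=robot.read_camera("wrist");np.savez("w_tub.npz",**c)
u,v=proj(c,[.596,.1305,.05]).astype(int);print(u,v,robot.read_time())
x0,y0=max(0,u-110),max(0,v-90)
cv2.imwrite("pics/w_tub.png",cv2.resize(c["img"][y0:y0+180,x0:x0+220,::-1],None,fx=3.2,fy=3.2,interpolation=cv2.INTER_CUBIC))
P=cloud(c);R=np.array([[np.cos(A),np.sin(A)],[-np.sin(A),np.cos(A)]])
L=(P[...,:2]-[.596,.1305])@R.T; m=(abs(L)<.055).all(-1)
# height map 10mm grid: max
g=np.full((11,11),np.nan)
for (a,b),z in zip(L[m],P[m][:,2]):
    i,j=int((b+.055)//.01),int((a+.055)//.01); g[i,j]=np.nanmax([g[i,j],z])
print((g[::-1]*1000).round())
E
```

```text
314 202 52.7417
[[ 12.  12.  11.  11.  12.  11.  12.  11.  11.  12.  11.]
 [ 11.  11.  11.  12.  11.  11.  11.  11.  11.  11.  11.]
 [ 11.  12.  12.  12.  17.  28.  27.  25.  12.  11.  11.]
 [356. 343. 361. 362. 363.  29. 363. 362. 360. 328. 355.]
 [356. 342. 355. 354. 356. 356. 356. 351. 347. 341. 356.]
 [347. 344. 347.  19.  35.  33.  32.  31. 346. 335. 348.]
 [338. 336. 312.  19.  36.  35.  34.  32. 313. 336. 339.]
 [ 12.  11.  12.  37.  37.  37.  37.  36.  11.  12.  12.]
 [ 12.  13.  12.  42.  42.  41.  40.  41.  12.  11.  12.]
 [ 12.  11.  12.  46.  46.  45.  46.  44.  12.  12.  11.]
 [ 11.  11.  12.  47.  49.  50.  49.  46.  11.  11.  11.]]
```

View pics/w_tub.png

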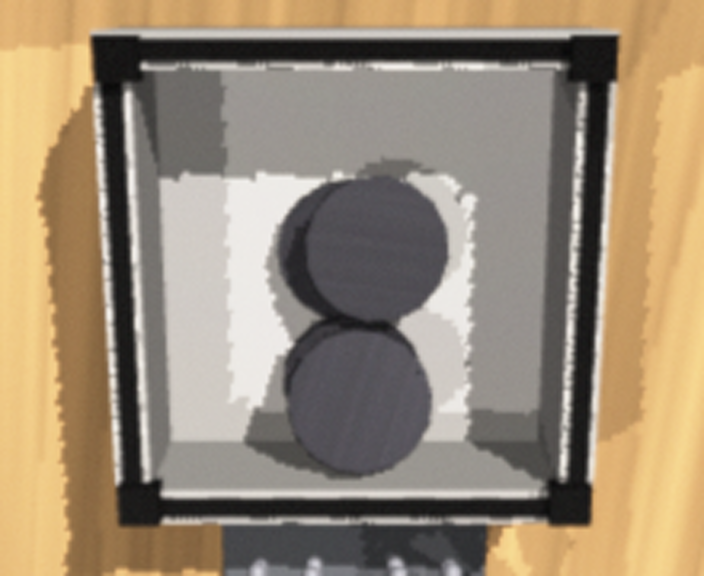

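The far pair is stacked flat. The near top puck (705×570 crop, at (360,400)) leans on the chute-side wall with its edge too high. I'll press its high edge down gently with shut fingers, limiting the force.

```bash
cat >> h.py <<'E'
R2=np.array([[np.cos(A),-np.sin(A)],[np.sin(A),np.cos(A)]])
TC=np.array([.596,.1305])
def tub(x,y): return TC+R2@np.array([x,y])
def hmap():
    c=robot.read_camera("wrist");P=cloud(c);L=(P[...,:2]-TC)@R2;m=(abs(L)<.055).all(-1)&(P[...,2]<.1)
    g=np.full((11,11),np.nan)
    for (a,b),z in zip(L[m],P[m][:,2]):
        i,j=int((b+.055)//.01),int((a+.055)//.01); g[i,j]=np.nanmax([g[i,j],z])
    print((g[::-1]*1000).round()); return c
def pressdown(q,z0,z1,fmax,step=.0015,vel=.04):
    robot.servo_line([*q,z0],vel=.2); f0=np.array(robot.read_ft_force()); z=z0
    while z>z1:
        z-=step; robot.servo_line([*q,z],vel=vel); f=(np.array(robot.read_ft_force())-f0)
        if f[2]>fmax: break
    print("press end z",round(z,4),"ee",np.round(robot.read_ee_pos(),4),"f",f.round(1)); return z,f
E
python3 - <<'E'
from h import *
q=tub(-.003,-.037)
robot.grip(0.); robot.servo_line([*q,.15],vel=.3)
pressdown(q,.046,.024,9)
robot.servo_line([*q,.1],vel=.2); robot.grip(.6)
robot.servo_line([*tub(0,-.02),.27],vel=.3); hmap(); print(robot.read_time())
E
```

```text
press end z 0.028 ee [0.5975 0.0935 0.0303] f [-3.7 -0.3  9. ]
[[11. 12. 11. 12. 12. 12. 11. 11. 12. 12. 11.]
 [12. 12. 11. 12. 11. 12. 12. 11. 11. 11. 12.]
 [12. 12. 12. 12. 26. 27. 27. 27. 11. 12. 11.]
 [12. 12. 11. 19. 28. 27. 27. 28. 27. 11. 12.]
 [12. 12. 12. 20. 27. 27. 27. 28. 28. 11. 12.]
 [11. 12. 12. 20. 27. 28. 27. 28. 27. 12. 11.]
 [11. 11. 12. 19. 28. 28. 28. 27. 12. 12. 12.]
 [12. 12. 11. 29. 34. 36. 34. 34. 11. 11. 12.]
 [12. 11. 12. 33. 33. 33. 33. 33. 12. 11. 11.]
 [11. 12. 11. 31. 31. 32. 31. 30. 12. 12. 12.]
 [11. 11. 11. 29. 29. 30. 29. 28. 11. 12. 11.]]
59.4
```

The pile now peaks at 36 mm, well below the plug. Next: refine the tub centre from the gasket corners, recheck the handle and pick up the lid.

```bash
python3 - <<'E'
from h import *
c=dict(np.load("w_tub.npz"))
Q=np.array([ray(c,204+x/3.2,112+y/3.2,.061) for x,y in((116,60),(593,58),(570,503),(139,503))]);e=np.roll(Q,-1,0)-Q
print("tub",Q.mean(0).round(4),np.degrees(np.arctan2(e[:,1],e[:,0])).round(1),np.linalg.norm(e,axis=1).round(4))
robot.reach([.345,.27,.30],down(A))
h=handle(robot.read_camera("wrist"));print(h)
for p in (h[2],TC):
  for a in (A+np.pi/2,A-np.pi/2):
    q=robot.inverse_kinematics([*p,.05],down(a));print(round(a,2),None if q is None else np.round(q,2))
E
```

```text
tub [0.5961 0.1317 0.061 ] [   6.3  -83.8 -173.9   96.1] [0.1249 0.1249 0.1251 0.1244]
(array([0.3419585 , 0.31274516]), np.float64(5.947025909475298), array([0.34103387, 0.31227832]), (59.435428619384766, 14.9939603805542), 5.958037853240967)
1.68 [ 0.62  0.    1.83 -0.    1.31 -1.06]
-1.47 [ 0.62  0.    1.83 -0.    1.31  2.08]
1.68 [ 0.12  0.32  1.47 -0.    1.36 -1.55]
-1.47 [ 0.12  0.32  1.47 -0.    1.36  1.59]
```

```bash
python3 - <<'E'
from h import *
p=np.array([.341,.3125]); T=np.array([.596,.1311]); B=A+np.pi/2
robot.grip(.5); robot.reach([*p,.14],down(B))
z,f=pressdown(p,.03,.0165,4,step=.0045,vel=.08)
robot.grip(0.); w=robot.read_gripper_width(); zz=robot.read_ee_pos(); print("w",w,zz)
assert .1<w<.3
robot.servo_line([*p,.20],vel=.2); print("w",robot.read_gripper_width(),np.round(robot.read_ft_force(),1))
robot.servo_line([*T,.20],down(B),vel=.25)
robot.servo_line([*T,.085],vel=.15)
z,f=pressdown(T,.078,.060,5,step=.0015,vel=.03)
print("expected contact TCP z",.083-(.031-zz[2]),np.round(robot.read_ft_torque(),2),robot.read_time())
E
```

```text
press end z 0.0165 ee [0.3407 0.3123 0.016 ] f [ 0.6 -0.  -0.8]
w 0.17426997530600374 [0.34122079 0.31265808 0.01673422]
w 0.17293499310276797 [-0.3  0.1 -2.4]
press end z 0.066 ee [0.5961 0.1311 0.0687] f [-5.1 -0.8 10.8]
expected contact TCP z 0.06873422137197735 [-0.14  1.03 -0.01] 69.6167
```

Contact came at exactly the expected height. Release, check the lid's seating by depth, then press the corners one by one.

```bash
cat >> h.py <<'E'
def lidcheck():
    robot.servo_line([*tub(0,-.01),.28],down(A),vel=.35); c=robot.read_camera("wrist"); P=cloud(c); L=(P[...,:2]-[.596,.1311])@R2
    out={}
    for a,b in((-1,-1),(-1,1),(1,-1),(1,1)):
        m=(abs(L-np.array([a,b])*.055)<.012).all(-1)&(P[...,2]<.1); out[a,b]=round(float(np.nanmedian(P[m][:,2])),4)
    m=(P[...,2]>.055)&(P[...,2]<.078)&(abs(L)<.08).all(-1); r=cv2.minAreaRect((L[m]*1000).astype(np.float32))
    print("lid corners z",out,"rect",np.round(r[0],1),np.round(r[1],1),round(r[2],1),robot.read_time()); return c
def corner(a,b,n=40):
    q=TC2+R2@np.array([a*.063,b*.052]); robot.servo_line([*q,.12],down(A),vel=.35); robot.servo_line([*q,.075],vel=.15)
    robot.sleep(.1); f0=np.array(robot.read_ft_force()); z=.072; prev=None; c0=None
    for i in range(n):
        f=np.array(robot.read_ft_force())-f0; e=robot.read_ee_pos()[2]
        if f[2]>3 and c0 is None: c0=e
        if f[2]>30: break
        if f[2]<14 or (prev is not None and prev-e<.0001): z-=.0008
        prev=e; robot.servo_line([*q,z],vel=.03); robot.sleep(.15)
    print("corner",a,b,"contact",None if c0 is None else round(c0,4),"end",round(e,4),"cmd",round(z,4),"f",f.round(1),"t",round(robot.read_time(),1))
    robot.servo_line([*q,.12],vel=.2)
TC2=np.array([.596,.1311])
E
python3 - <<'E'
from h import *
robot.grip(.4); e=robot.read_ee_pos(); robot.servo_line([.596,.1311,.16],vel=.2)
robot.servo_line([*tub(0,-.01),.28],down(A),vel=.35); robot.grip(0.)
lidcheck()
corner(-1,1)
lidcheck()
E
```

```text
lid corners z {(-1, -1): 0.0686, (-1, 1): 0.0685, (1, -1): 0.0685, (1, 1): 0.0685} rect [ 0.3 -3.2] [153.4 146.3] 89.9 73.0
corner -1 1 contact 0.068 end 0.0636 cmd 0.056 f [-16.2  -3.2  32.1] t 82.2
lid corners z {(-1, -1): 0.0687, (-1, 1): 0.0685, (1, -1): 0.0685, (1, 1): 0.0685} rect [ 0.3 -3.3] [153.4 146.3] 90.0 83.4417
```

Lid level and centred. The pressed corner went down 4.4 mm; it then rides up again on the three unpressed corners, as expected. Pressing the others.

```bash
python3 - <<'E'
from h import *
corner(1,1); corner(1,-1); corner(-1,-1); lidcheck()
E
```

```text
corner 1 1 contact 0.068 end 0.0636 cmd 0.0536 f [-14.7  -1.3  32.7] t 93.9
corner 1 -1 contact 0.0679 end 0.0632 cmd 0.0536 f [-15.7  -1.9  30.9] t 104.6
corner -1 -1 contact 0.0678 end 0.0631 cmd 0.056 f [-14.3   0.3  33.2] t 114.2
lid corners z {(-1, -1): 0.064, (-1, 1): 0.064, (1, -1): 0.0641, (1, 1): 0.0639} rect [ 0.6 -3.2] [146.5 153.5] 0.0 115.3417
```

All corners dropped by 4.5 mm. There is time for one quick confirming pass and a final picture.

```bash
python3 - <<'E'
from h import *
for a,b in((-1,1),(1,1),(1,-1),(-1,-1)):
    q=TC2+R2@np.array([a*.063,b*.052]); robot.servo_line([*q,.10],down(A),vel=.35); robot.servo_line([*q,.066],vel=.15)
    f0=np.array(robot.read_ft_force())
    for z in (.060,.057,.0545,.0525,.051):
        robot.servo_line([*q,z],vel=.04); f=np.array(robot.read_ft_force())-f0
        if f[2]>32: break
    robot.sleep(.4); print(a,b,np.round(robot.read_ee_pos()[2],4),f.round(1)); robot.servo_line([*q,.10],vel=.25)
lidcheck()
robot.servo_line([.45,.2,.36],vel=.35); robot.reach([.30,.40,.36],down(A)); robot.sleep(.3)
t=robot.read_camera("top")["img"][:,:,::-1]; s=robot.read_camera("side")["img"][:,:,::-1]
cv2.imwrite("pics/fin.png",np.hstack([cv2.resize(t[120:400,100:480],(400,295)),cv2.resize(s[100:480,100:600],(400,295))]));print(robot.read_time())
E
```

```text
-1 1 0.063 [-13.6  -3.5  34.1]
1 1 0.063 [-16.4  -3.4  35.5]
1 -1 0.0631 [-16.8  -0.5  34. ]
-1 -1 0.063 [-14.8  -2.7  35. ]
lid corners z {(-1, -1): 0.0641, (-1, 1): 0.0639, (1, -1): 0.064, (1, 1): 0.0639} rect [ 0.8 -3.2] [153.6 146.3] 89.9 126.9583
129.025
```

View pics/fin.png

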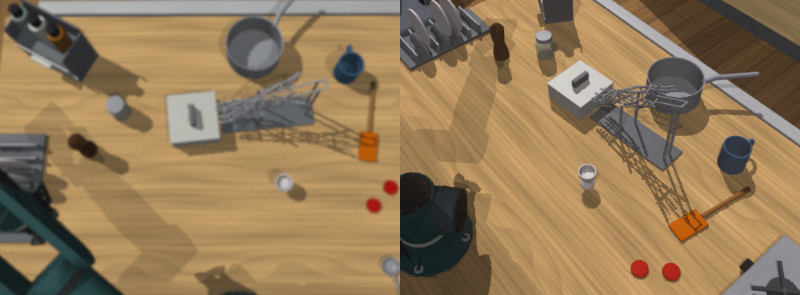

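The final picture shows the lid flat on the tub, no pucks left on the board and the egg cup, spatula, mill and jar where they were. Handing in.

```bash
python3 -c "
from station import robot
robot.finish_job()"
```

```text
the job is handed in; nothing more can be done
```

All four pucks went down the chute into the tub, and the lid is on and pressed at all four corners. I handed the job in at about 129 s of the 192 s allowed.

- **Pucks:** In the close look at the tub, the pucks in view were steel side up. The two lower ones were mostly hidden by then. One was seen steel up after the first drop, and no cork showed in any check.
- **Leaning puck:** The fourth puck came to rest leaning on the tub's chute-side wall with its edge too high for the lid. I pushed it down with shut fingers (about 9 N), which left the pile 36 mm high, well under the lid's plug.
- **Lid:** It came down on the gasket at the expected height. After pressing each corner in turn to about 30 N, then once more to about 35 N, the top was level. It sat 4.5 mm lower at every corner, a full seat. That comes from camera depth, because the seal joints cannot be read directly.
- **Other objects:** The egg cup, spatula, mill, jar and red look-alikes are where they were in the last images.

**What disagreed:**
- The fingertips were roughly level with the reported TCP rather than 22 mm ahead of it. Because of this, my first two tries at puck0 closed on nothing and left it where it was. After that I set the grip height by touch.
- I did not notice any puck or the lid being knocked aside.

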